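Clamp up a glued board from the locking clamp rack

ROBOT

A 6-joint arm with a two-finger parallel gripper is mounted at the origin on the work surface. World frame = base frame: x ahead of the robot, y to its left, z up, the work surface at z = 0. Lengths are in mm, angles in rad, forces in N, time in s.
With the tool pointing down it reaches from about 275 to 750 mm from the base axis. Payload 10.2 kg.
Tool frame: the origin (TCP) lies midway between the tips of the shut fingers; the grasp point (between the pads) lies 19 mm behind it; z points along the fingers, y is the line along which they close (so a half turn about z gives the same grasp; the last joint's range is limited). The gripper opens to 85 mm and grips with 20 to 120 N. Pads are 22 mm wide; open, the fingers measure 114 mm over their backs; the gripper's body (76 mm by 85 mm) begins 54 mm behind the grasp point. The pads swing forward as they close: fully open they stand 13 mm farther back than shut.
Start: joints at [-1.469, 0.313, 1.498, -0, 1.331, -0.223], TCP at [167.525, -497.561, 231.294] pointing down, gripper open.
Joint ranges: [-2.94, 2.94], [-0.97, 2.17], [0.19, 2.56], [-1.23, 4.37], [0.02, 3.11], [-2.88, 2.88]. Speed limits (rad/s): [2.39, 2.39, 3.01, 3.14, 3.14, 3.14].

INTERFACE

Orientations are given as a unit quaternion [w, x, y, z].
In Python, from rig import ctrl gives the robot as it stands.
- The arm moves only by the tool send_rows, never from a script. Its argument "targets" is a list of rows, each an object with "offset": the shift along the world's x, y, z in cm, a list of three; "spin": the turn about the world's z in rad. A call has 1 to 8 rows; each row is the pose to reach, as a shift and turn from the pose commanded when the call began; what a row does not reach only later rows make up. A row lasts 1/12 s, in which the tool goes at most 41.7 mm and 7.16 degrees, less where a joint would pass 70% of its speed; a pose out of reach is approached as far as the arm can. A call with a gripper value outside its range is refused whole. "grip" is the opening, from 0 (shut) to 1 (fully open), set as the call begins (left out, the last holds). The fingers move at their own pace and stop on an object; "squeeze" is the grip in N (left out, the last holds). Time passes only in rows, so rows that repeat a pose let the fingers close. It gives the time, the measured TCP pose, the force, the opening and the grip force at its end, in the units of the state.
- ctrl.sense(): the state, without advancing time (a new reading comes with each control period).
- ctrl.capture(name): name is "scene" or "top"; returns (picture, depth): 384x512x3 uint8, red, green, blue; 384x512 float32, mm along the optical axis (not along the pixel's ray), 0 where there is no reading.
- ctrl.calibration(name): a dict with "fx", "fy", "cx", "cy" (pixels), "view" (4x4, takes a point from world to camera coordinates). Camera axes: x right, y down, z forward; pixel columns grow to the right and rows downward; lengths in mm; the calibration is good to about 2 mm. A picture is of the moment at which its call begins. calibration takes no time and is no camera call.
- ctrl.finish_job(): hands the job in; it is judged then, once.
Trained networks look in the newest picture that a camera, given by its name, has taken for a name from the list of things; names that differ only in an ending like _2 or _b are one class to them, and where a whole thing is asked for, a point or a joint stands for the part that bears it (a point fixed in the world has none). Each returns a list of dicts, best first, with "conf" (0 to 1); they miss things now and then, are a little off and sometimes report something else, mostly with a low value. They report only what shows in the picture. A call takes as long as a camera call. They do not tell look-alikes from the thing itself.
- ctrl.search_frame(camera, query): "box" ([left, top, right, bottom] in pixels, round what is visible of it).
- ctrl.place_of(camera, query): "uv" ([column, row] in pixels: a listed point, or the origin of a listed thing).
The state is a dict: "time_s": time; "joints": joint angles; "dq": joint speeds; "tau": joint torques, N m; "eef_pos": TCP position; "ee_rot": TCP orientation; "force": force on the tool from outside, world axes, zero at the start; "wrist_torque": the same for the moment, N m; "grip_width": opening from 0.0 (shut) to 1.0 (fully open); "grip_force": force on a finger pad.
Only numpy, scipy, OpenCV 4.12 (cv2) and the standard library are available. Lean on these libraries where they do the work, as an engineer would, in place of code of your own. Each camera call takes 0.05 s, during which the arm holds its last target. There are 200 camera calls.

TASK

Clamp up the glued boards: swing the lever of the clamp rack's locking bar all the way back, then lift every C-clamp off its prongs and set it down across the upper edge of the glued boards, spine square across the top and one arm down either side, with at least 30 mm of bare wood between neighbouring clamps. When all the clamps are on, set the rack's lever straight up, our sign that the clamps are out, and leave the other things on the bench where they are.

Things in the scene. Friction and masses are not known exactly. Their poses are not given: they have to be found in the camera images.
- rack: plywood clamp rack fixed to the bench, front facing its -x. Origin on the bench below the clamps' spines, x = 0. Base 18 mm high, x -30 to 120 mm; two posts carry a cross rail x 72 to 90, y -220 to 250, z 153 to 183 mm. Hanging places at y = -183, -61, 61, 183 mm: two level 8 mm prongs each, 22 mm either side of it, tops at z 174, from the rail forward to x -22, tips turned up to z 191 at x -25 mm
- lock_lever (a joint): angle of the locking bar's lever (rad), 0 to 2.0. 0: locked, lever leaning 75 degrees to the rack's front (-x). Grows as it swings up and back; 1.309 is straight up; 2.0 the rear stop (all the way back, 40 degrees behind upright). Stays where left; some 3 N at the knob moves it. Locked, its flat tabs lie over the spines' middles; at 2.0 they stand up behind them
- bar_axis (a point): point on the locking bar's axis at the lever's plane: rack frame x 62, y -285, z 213 mm (right end seen from the robot). The axis runs along the rack's y: a 12 mm rod carrying one tab per hanging place, 14 mm wide and reaching 72 mm from the axis, and at this end the lever
- lever_knob (a point): centre of the lever's round black knob, 24 mm across, on a 12 mm rod, 90 mm from the bar's axis. In the rack's frame, at lever angle q: x = 62 - 90 sin(1.309 - q), y = -285, z = 213 + 90 cos(1.309 - q) mm
- glueup: the workpiece: two boards glued face to face, standing on edge, 300 mm long (along x), 42 mm thick (along y), resting on two wooden bearers 30 mm high, 35 mm (x) by 130 mm (y) at x = -90 and 90 mm, all one loose body of 0.95 kg. Origin on the bench under its centre; upper edge at z = 105 mm. It may get knocked aside during the work
- clamp1: black C-clamp, 0.4 kg, hung on rack prongs at the start. Frame 14 mm thick, flat: spine 100 mm long, 30 mm high, level and on top; an 11 mm wide arm down from each end to 65 mm below the spine. Origin between the arms' ends, 67 mm below the middle of the spine's underside; y along the spine, z up, x across the 14 mm. May be absent (two to four clamps in a start)
- clamp2: C-clamp like clamp1, or absent. More on all the clamps: arms' inner faces at y = -39 and 39 mm; a 10 mm screw through the +y arm, 53 mm below the spine's underside, narrows the gap to y = -36 to 31 mm there and sticks out to y = 69 mm
- clamp3: C-clamp like clamp1, same origin and axes, or absent
- clamp4: C-clamp like clamp1, same origin and axes, or absent
- glue: bystander: white glue bottle, 60 mm across, 170 mm high; origin under its centre; not to be disturbed
- mallet: bystander: rubber mallet lying on the bench, about 250 mm long (handle towards its -x), head 90 mm long and 52 mm across; origin on the bench near the handle's middle
- offcut: bystander: wooden offcut 90 by 45 by 30 mm; origin under its centre
- tape: bystander: grey tape measure 70 by 70 by 36 mm; origin under its centre
- jar: bystander: glass jar, 70 mm across, 75 mm high; origin under its centre
- driver: bystander: screwdriver 200 mm long lying on the bench
- brush: bystander: brush 190 mm long lying on the bench
Not all that is in view belongs to the job. What is shaped like the clamp1 but white is not meant.

How it is judged:
By the outcome, as a careful person would: the job done as asked, in the order asked, and still so for the second after the job is handed in, with the robot touching nothing.
Of clamp1, clamp2, clamp3, clamp4 only 2 to 4 are there at a start; the rules pass over those that are not, and their reading is None.
At some moment in a run one of glueup may be knocked a few centimetres aside while the robot is not near it.
It also fails if it takes over 210 s, if anything falls off the work surface, if the arm or the gripper's body presses on something with over 40 N, if the wrist force passes 120 N, or if a joint passes its speed limit or range.

## Working session

There is one attempt and no reset: what is moved stays moved. The work goes in short steps, Python scripts to look and compute and a tool call to move; the robot and the scene stay as the last step left them, time stands still between calls to the robot, and variables do not carry over. Pictures are saved under pics/ and viewed, at most 14 in all, crops included, and the job is handed in when it is done.

Besides the shell and the picture viewer there is one more tool, called by a JSON object that holds its "op" and its "data". send_rows: Moves the arm, as the interface text tells. Its arguments: {"type":"object","properties":{"targets":{"type":"array"},"grip":{"type":"number"},"squeeze":{"type":"number"}},"required":["targets"]}

```bash
ls; mkdir -p pics; cat > h.py <<'E'
import numpy as np, cv2
from rig import ctrl
def cap(n,fn=None):
    p,d=ctrl.capture(n)
    if fn: cv2.imwrite('pics/'+fn,p[:,:,::-1])
    return p,d
def world(n,u,v,z):  # depth z
    c=ctrl.calibration(n);V=np.array(c['view'])
    u=np.asarray(u,float);v=np.asarray(v,float);z=np.asarray(z,float)
    P=np.stack([(u-c['cx'])/c['fx']*z,(v-c['cy'])/c['fy']*z,z],-1)
    return (P-V[:3,3])@V[:3,:3]
def cloud(n,d):
    v,u=np.mgrid[:d.shape[0],:d.shape[1]]
    return world(n,u,v,d)
def pix(n,P):
    c=ctrl.calibration(n);V=np.array(c['view']);q=V[:3,:3]@np.asarray(P,float)+V[:3,3]
    return q[0]/q[2]*c['fx']+c['cx'],q[1]/q[2]*c['fy']+c['cy']
E
python3 - <<'E'
from h import *
for n in ('scene','top'):
    p,d=cap(n,n+'0.png'); np.save(n+'0.npy',d); C=cloud(n,d)
    print(n,np.linalg.inv(np.array(ctrl.calibration(n)['view']))[:3,3:].T)
    for q in ('rack','lever_knob','bar_axis','glueup','clamp1','glue','mallet','offcut','tape','jar','driver','brush'):
        for f,k in ((ctrl.search_frame,'box'),(ctrl.place_of,'uv')):
            for r in f(n,q)[:6]:
                if r['conf']>.3:
                    b=np.round(r[k]).astype(int)
                    u=b if k=='uv' else [(b[0]+b[2])//2,(b[1]+b[3])//2]
                    u=np.clip(u,0,[511,383])
                    print(q,k,b,round(r['conf'],2),C[u[1],u[0]].round())
print(ctrl.sense())
E
```

```text
pics
scene [[1225.31255478 -283.40375945 1376.9318119 ]]
rack box [214 153 380 254] 0.91 [607. 149. 184.]
rack box [195 191 216 217] 0.73 [ 397. -101.   34.]
rack uv [294 205] 0.85 [608. 138. 181.]
lever_knob box [211 152 375 217] 0.73 [426. 243.  -5.]
lever_knob uv [212 186] 0.84 [486. -89. 263.]
bar_axis box [214 152 380 253] 0.56 [602. 152. 182.]
bar_axis uv [228 216] 0.79 [579. -77. 217.]
bar_axis uv [264 175] 0.72 [361. 151.  24.]
bar_axis uv [248 207] 0.38 [576.  -8. 220.]
glueup box [124 196 168 284] 0.59 [ 491. -334.  104.]
glueup uv [148 247] 0.63 [ 520. -335.  107.]
glueup uv [314 185] 0.59 [586. 217. 219.]
clamp1 box [229 188 265 209] 0.62 [415.  57.  -1.]
clamp1 box [301 162 329 186] 0.57 [531. 255. 188.]
clamp1 box [272 114 293 143] 0.5 [161. 326.   3.]
clamp1 uv [313 186] 0.74 [585. 216. 212.]
clamp1 uv [245 211] 0.54 [586. -23. 220.]
clamp1 uv [281 135] 0.54 [188. 309.  -4.]
glue box [309 114 327 156] 0.83 [332. 386. 112.]
glue uv [313 142] 0.98 [327. 373.  71.]
glue uv [227 215] 0.69 [574. -78. 215.]
glue uv [298 258] 0.51 [720. 110.  28.]
mallet box [232 151 303 184]
[... 2203 characters left out ...]
oints': array([-1.46943708e+00,  3.12933977e-01,  1.49767674e+00, -3.78349761e-06,
        1.33098797e+00, -2.23393309e-01]), 'dq': array([-5.25757380e-04,  2.12302082e-05, -9.48230898e-05, -2.19792760e-03,
        1.94991784e-04,  8.12596295e-04]), 'tau': array([-6.18178019e-04, -4.12165868e+01, -2.59900135e+01, -2.76943674e-04,
        5.69262411e-04,  1.75008091e-05]), 'eef_pos': array([ 167.50679911, -497.57996084,  231.28554515]), 'ee_rot': array([-3.12623007e-06,  9.86845839e-01,  1.61664125e-01, -1.65004798e-06]), 'force': array([-0.08416712,  0.0424507 ,  0.50111375]), 'wrist_torque': array([ 0.0520302 , -0.00101921,  0.05272814]), 'grip_force': 0.0, 'grip_width': 1.0042946952960292}
```

```bash
python3 - <<'E'
import cv2
a=cv2.imread('pics/scene0.png');b=cv2.imread('pics/top0.png')
cv2.imwrite('pics/a.png',cv2.resize(a[100:345,100:400],(800,653),interpolation=3)[:600])
cv2.imwrite('pics/b.png',cv2.resize(b[90:310,90:410],(800,550),interpolation=3))
E
```

```text
(no output)
```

View pics/a.png

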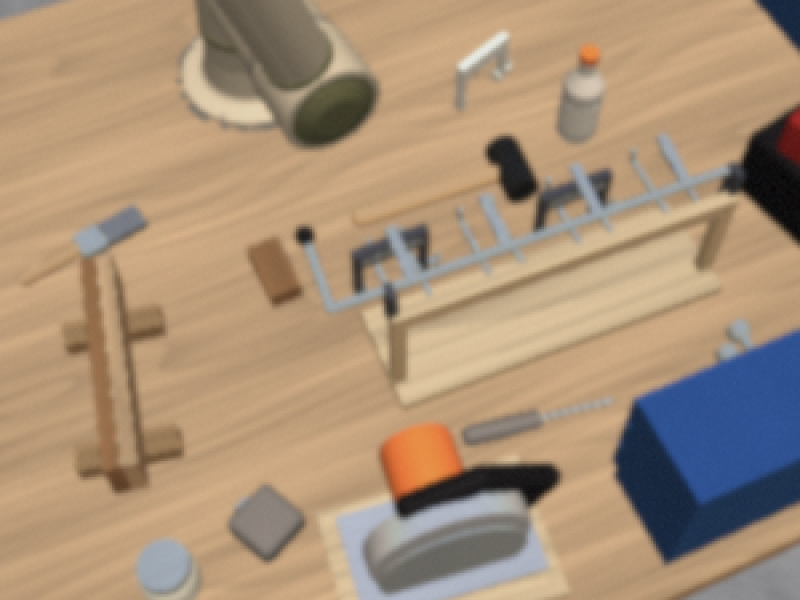

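View pics/b.png

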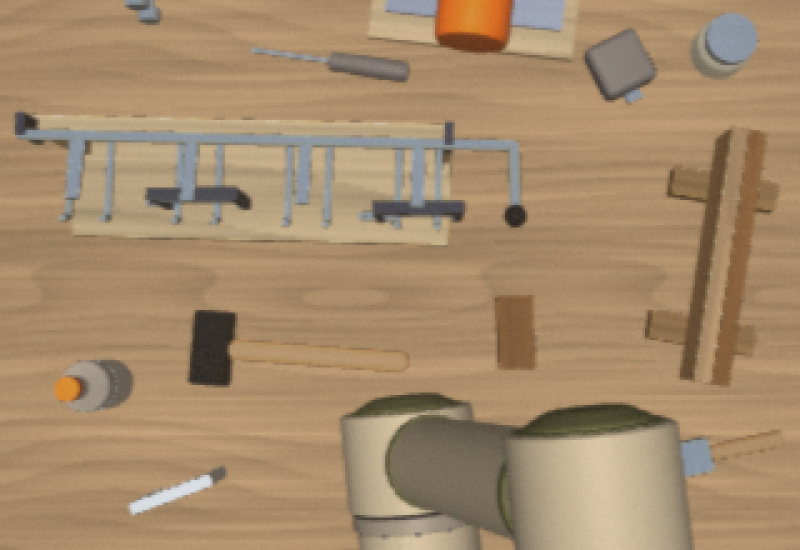

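The pictures show two black clamps, one at the rightmost place and one at the third place, at about (418,210) and (195,195) in the top crop. The white look-alike is at (175,490) and the glue-up at (720,255). The lever is locked, with its knob at (515,215). Next I'll fit poses from depth.

```bash
cat >> h.py <<'E'
def rect(P):
    (c,(w,h),a)=cv2.minAreaRect(P[:,:2].astype(np.float32)); 
    if w<h: w,h,a=h,w,a-90
    a=(a+90)%180-90
    return np.round(c,1),round(w,1),round(h,1),round(a,2)
def glue(n='top',fn=None):
    p,d=cap(n,fn);C=cloud(n,d);m=(abs(C[...,2]-105)<6)&(C[...,0]>250)&(C[...,0]<720)&(C[...,1]<-200)&(C[...,1]>-480)
    m=cv2.morphologyEx(m.astype(np.uint8),cv2.MORPH_OPEN,np.ones((3,3)))
    k,l,s,_=cv2.connectedComponentsWithStats(m);i=1+s[1:,4].argmax();P=C[l==i]
    c=P.mean(0);e=np.linalg.svd(P[:,:2]-c[:2],full_matrices=False)[2][0];e*=np.sign(e[0])
    return rect(P),c.round(1),np.degrees(np.arctan2(e[1],e[0])).round(2),len(P)
E
python3 - <<'E'
from h import *
for n in ('scene','top'):
    p=cv2.imread(f'pics/{n}0.png').astype(int);d=np.load(n+'0.npy');C=cloud(n,d)
    X,Y,Z=C[...,0],C[...,1],C[...,2];g=p.max(2);blk=g<75;sat=p.max(2)-p.min(2)
    R=(X>440)&(X<660)&(Y>-130)&(Y<420)
    print(n,'glue',glue(n))
    m=R&(abs(Z-183)<6)&(sat>40)&(X>540); P=C[m]; print('rail',m.sum(),rect(P),P[:,2].mean(), P[:,1].min(),P[:,1].max())
    f=np.polyfit(P[:,1],P[:,0],1);print('rail x(y)',f)
    m=R&(abs(Z-18)<6)&(sat>40);print('base',m.sum(),rect(C[m]))
    m=R&(Z>207)&(Z<226)&(X>545)&(X<640); P=C[m];print('rod',m.sum(),np.polyfit(P[:,1],P[:,0],1),P.mean(0))
    m=R&blk&(abs(Z-204)<8)&(X<545)
    k,l,s,c=cv2.connectedComponentsWithStats(m.astype(np.uint8))
    for i in range(1,k):
        if s[i,4]>15: P=C[l==i];print('clamp',s[i,4],rect(P),P.mean(0).round(1),P[:,1].min().round(),P[:,1].max().round())
    m=R&blk&(Z>235)&(Y<-60); P=C[m];print('knob',m.sum(),P.mean(0),P[:,:].min(0),P.max(0))
E
```

```text
scene glue ((array([ 462.3, -346.2]), 301.1, 42.9, -9.98), array([ 471.3, -347.3,  104.2]), np.float64(-10.47), 953)
rail 690 (array([599.6, 198.4]), 441.0, 22.4, 88.18) 182.15047230167906 -22.19281683476094 418.71935753475947
rail x(y) [2.57749659e-02 5.95392355e+02]
base 3184 (array([564.1, 199.2]), 445.1, 154.1, 88.31)
rod 776 [1.68804424e-02 5.73662358e+02] [576.25970119 153.86700764 217.37499114]
knob 20 [494.99299651 -86.26914416 262.19879442] [488.1811161  -92.81691973 257.54247511] [501.21193739 -78.67320741 266.83763723]
top glue ((array([ 460.7, -347. ]), 299.1, 43.7, -10.21), array([ 460.1, -346.2,  105.2]), np.float64(-10.07), 1478)
rail 842 (array([600.6, 203.2]), 433.0, 16.8, 88.34) 183.69753669119945 -13.213314242154071 419.6198358123736
rail x(y) [2.92660786e-02 5.94821130e+02]
base 3507 (array([548.3, 198.9]), 443.1, 120.2, 88.42)
rod 1074 [1.83548487e-02 5.71973118e+02] [575.08185963 169.36893753 219.18352216]
knob 52 [490.66195525 -84.95788209 262.29663787] [480.17218794 -93.85851361 255.90262837] [501.38840667 -75.78784206 269.30870514]
```

```bash
python3 - <<'E'
from h import *
for n in ('scene','top'):
    p=cv2.imread(f'pics/{n}0.png').astype(int);d=np.load(n+'0.npy');C=cloud(n,d)
    X,Y,Z=C[...,0],C[...,1],C[...,2];sat=p.max(2)-p.min(2)
    m=(X>540)&(X<660)&(Y>-130)&(Y<480)&(abs(Z-183)<5)&(sat>40);P=C[m];print(n,'rail y',np.percentile(P[:,1],[0,1,99,100]),rect(P))
    for yc in (20,261,-61,139,383):
        m=(X>485)&(X<545)&(abs(Y-yc)<60)&(abs(Z-202)<7)&(p.max(2)<110)
        P=C[m]
        if len(P)>15: print('clamp',len(P),rect(P),P.mean(0).round(1),P[:,:2].min(0).round(),P[:,:2].max(0).round())
        m=(X>450)&(X<560)&(abs(Y-yc)<60)&(Z>150)&(p.max(2)<110);P=C[m]
        if len(P)>15: print(len(P),np.histogram(P[:,2],bins=range(150,290,10))[0])
E
```

```text
scene rail y [-22.19281683 -13.37517762 434.62391976 444.56118099] (array([599.7, 211.3]), 466.8, 21.6, 88.53)
clamp 104 (array([508.2,  13.5]), 97.5, 17.2, 89.25) [509.3   9.9 202.3] [499. -35.] [517.  62.]
190 [11  7 13 30 47 81  1  0  0  0  0  0  0]
clamp 98 (array([525.3, 257.5]), 96.4, 17.3, 89.25) [525.7 251.6 202. ] [516. 209.] [533. 306.]
176 [11 12 12 24 44 73  0  0  0  0  0  0  0]
clamp 49 (array([507.9, -18.4]), 33.7, 16.9, 89.93) [510.1 -17.9 202.3] [499. -35.] [516.  -2.]
123 [ 4  7  7 13 24 36  0  0  0  0 11 21  0]
top rail y [-13.21331424  -9.07851438 432.23591925 441.46153592] (array([600.9, 214.2]), 455.0, 16.8, 88.34)
clamp 169 (array([507.1,  14.7]), 97.4, 14.0, -89.77) [505.8  14.7 203.9] [500. -34.] [514.  63.]
194 [  4   1   3   9  13 163   0   1   0   0   0   0   0]
clamp 159 (array([522.3, 258.5]), 99.1, 13.5, 89.78) [522.4 256.3 203.6] [516. 209.] [529. 308.]
207 [  4   5   7   7  34 146   2   1   1   0   0   0   0]
clamp 64 (array([506.9, -17.7]), 32.6, 13.6, 88.32) [506.3 -16.6 203.4] [500. -34.] [514.  -2.]
134 [ 0  1  3  0 10 58  0  0  0  0 19 43  0]
```

{"op": "send_rows", "data": {"targets": [{"offset": [5,6,10],"spin": 0},{"offset": [10,12,10],"spin": -0.1},{"offset": [15,18,10],"spin": -0.15},{"offset": [20,24,10],"spin": -0.2},{"offset": [25,31,10],"spin": -0.28},{"offset": [30,38,10],"spin": -0.354},{"offset": [32.5,41.2,10],"spin": -0.354},{"offset": [32.5,41.2,10],"spin": -0.354}], "grip": 0.6}}

```text
time_s: 3.27
eef_pos: [362.1, -254.0, 316.3]
ee_rot: [0.0, 1.0, -0.015, 0.0]
force: [0.6, 0.1, -0.2]
grip_width: 0.599
grip_force: 0.0
```

{"op": "send_rows", "data": {"targets": [{"offset": [0,0,0],"spin": 0},{"offset": [0,0,0],"spin": 0},{"offset": [0,0,0],"spin": 0},{"offset": [0,0,0],"spin": 0},{"offset": [0,0,0],"spin": 0},{"offset": [0,0,0],"spin": 0}]}}

```text
time_s: 3.77
eef_pos: [360.8, -256.7, 315.7]
ee_rot: [-0.0, 1.0, -0.016, -0.0]
force: [-0.4, 0.1, -0.0]
grip_width: 0.6
grip_force: 0.0
```

{"op": "send_rows", "data": {"targets": [{"offset": [2.5,3.2,1],"spin": 0},{"offset": [5,6.5,1.4],"spin": 0},{"offset": [7.5,9.8,1.4],"spin": 0},{"offset": [10,13,1.4],"spin": 0},{"offset": [12.5,16.2,1.4],"spin": 0},{"offset": [13.2,17.2,1.4],"spin": 0},{"offset": [13.2,17.2,1.4],"spin": 0},{"offset": [13.2,17.2,1.4],"spin": 0}]}}

```text
time_s: 4.43
eef_pos: [493.2, -84.3, 329.6]
ee_rot: [0.0, 1.0, -0.014, -0.0]
force: [0.3, 0.2, 0.1]
grip_width: 0.599
grip_force: 0.0
```

```bash
python3 - <<'E'
from h import *
print(ctrl.sense()['eef_pos'])
p,d=cap('scene');C=cloud('scene',d)
cv2.imwrite('pics/k.png',cv2.resize(p[110:230,150:310,::-1],(800,600),interpolation=3))
E
```

```text
[493.18840648 -84.29994412 329.5765035 ]
```

View pics/k.png

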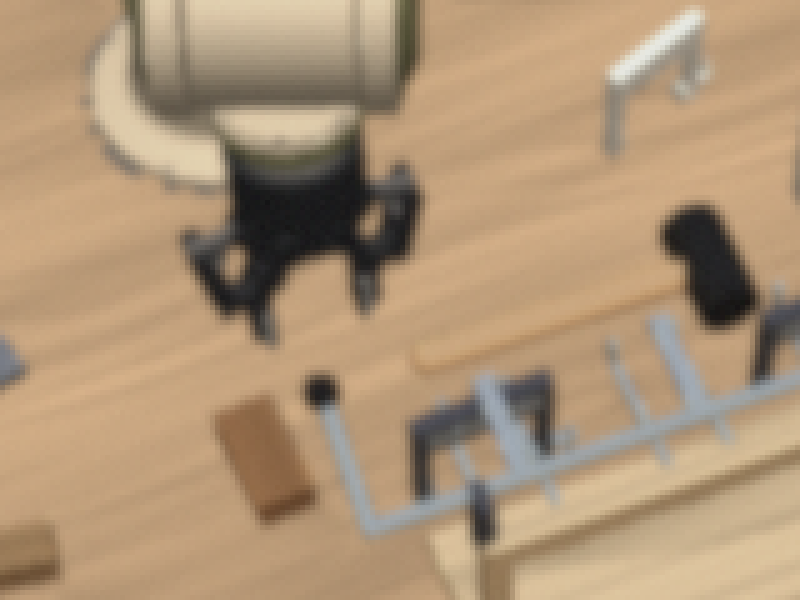

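The open gripper is centred above the knob, which is at (320,390) in the crop. I'll go down and close on it.

{"op": "send_rows", "data": {"targets": [{"offset": [0,0,-3],"spin": 0},{"offset": [0,0,-6],"spin": 0},{"offset": [0,0,-8],"spin": 0},{"offset": [0,0,-9.5],"spin": 0},{"offset": [0,0,-9.5],"spin": 0},{"offset": [0,0,-9.5],"spin": 0}]}}

```text
time_s: 4.98
eef_pos: [492.8, -85.0, 235.2]
ee_rot: [-0.0, 1.0, -0.016, -0.0]
force: [0.9, -0.1, 0.0]
grip_width: 0.598
grip_force: 0.0
```

{"op": "send_rows", "data": {"targets": [{"offset": [0,0,0],"spin": 0},{"offset": [0,0,0],"spin": 0},{"offset": [0,0,0],"spin": 0},{"offset": [0,0,0],"spin": 0},{"offset": [0,0,0],"spin": 0},{"offset": [0,0,0],"spin": 0}], "grip": 0, "squeeze": 25}}

```text
time_s: 5.48
eef_pos: [493.5, -85.5, 236.1]
ee_rot: [0.002, 1.0, -0.015, 0.001]
force: [-1.7, -7.6, 2.2]
grip_width: 0.254
grip_force: 24.5
```

{"op": "send_rows", "data": {"targets": [{"offset": [0.5,0,0.9],"spin": 0},{"offset": [1.1,0,1.6],"spin": 0},{"offset": [1.8,-0.05,2.3],"spin": 0},{"offset": [2.5,-0.1,2.9],"spin": 0},{"offset": [4.1,-0.1,3.9],"spin": 0},{"offset": [5.8,-0.2,4.5],"spin": 0},{"offset": [5.8,-0.2,4.5],"spin": 0}]}}

```text
time_s: 6.07
eef_pos: [553.2, -87.2, 281.2]
ee_rot: [0.001, 1.0, -0.015, 0.001]
force: [0.6, -5.8, 3.8]
grip_width: 0.245
grip_force: 24.0
```

{"op": "send_rows", "data": {"targets": [{"offset": [1.1,0,0.2],"spin": 0},{"offset": [2.2,-0.05,0.3],"spin": 0},{"offset": [3.3,-0.1,0.2],"spin": 0},{"offset": [4.4,-0.1,0],"spin": 0},{"offset": [6.3,-0.15,-0.7],"spin": 0},{"offset": [7.2,-0.2,-1.2],"spin": 0},{"offset": [8.0,-0.2,-1.8],"spin": 0},{"offset": [8.0,-0.2,-1.8],"spin": 0}]}}

```text
time_s: 6.73
eef_pos: [631.6, -87.7, 260.2]
ee_rot: [-0.0, 1.0, -0.014, -0.001]
force: [-0.2, 0.6, -0.0]
grip_width: -0.001
grip_force: 0.0
```

{"op": "send_rows", "data": {"targets": [{"offset": [0.3,0,-0.3],"spin": 0},{"offset": [0.3,0,-0.3],"spin": 0}]}}

```text
time_s: 6.9
eef_pos: [634.2, -87.8, 258.7]
ee_rot: [-0.0, 1.0, -0.015, -0.0]
force: [-0.5, -0.8, -0.1]
grip_width: -0.001
grip_force: 0.0
```

```bash
python3 - <<'E'
from h import *
p,d=cap('scene')
cv2.imwrite('pics/k2.png',cv2.resize(p[110:260,190:390,::-1],(800,600),interpolation=3))
E
```

```text
(no output)
```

View pics/k2.png

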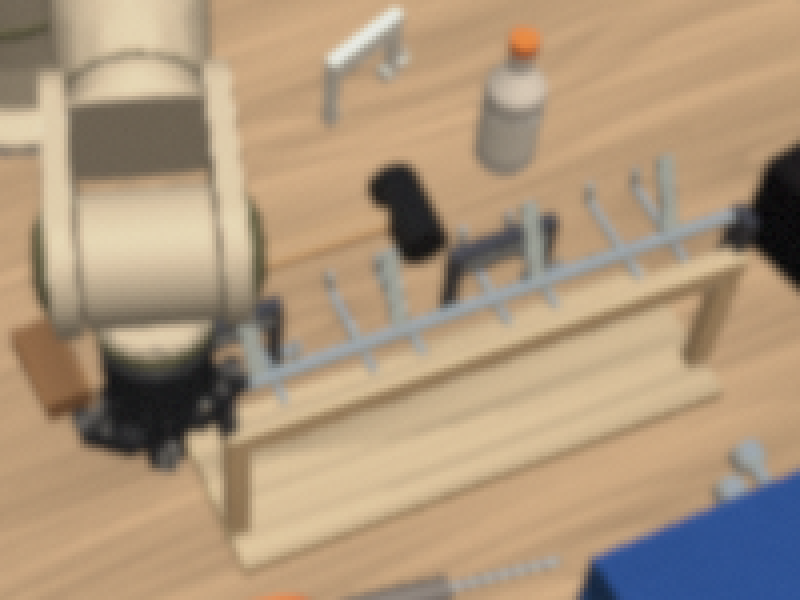

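The grip slipped partway, but the tabs are already near upright. I'll rise clear and measure the knob.

{"op": "send_rows", "data": {"targets": [{"offset": [0,0,3],"spin": 0},{"offset": [0,0,6],"spin": 0},{"offset": [0,0,9],"spin": 0},{"offset": [0,-4,12],"spin": 0},{"offset": [0,-8,13],"spin": 0},{"offset": [0,-12,13],"spin": 0},{"offset": [0,-16,13],"spin": 0},{"offset": [0,-16,13],"spin": 0}]}}

```text
time_s: 7.62
eef_pos: [632.8, -254.6, 387.7]
ee_rot: [0.0, 1.0, -0.018, -0.001]
force: [-0.1, -1.0, -0.8]
grip_width: 0.001
grip_force: 0.0
```

```bash
cat >> h.py <<'E'
def knob(show=None):
    for n in ('scene','top'):
        p,d=cap(n);C=cloud(n,d)
        m=(abs(C[...,0]-570)<110)&(abs(C[...,1]+86)<22)&(C[...,2]>225)&(C[...,2]<320)&(p.max(2)<75)
        P=C[m]
        print(n,len(P),P.mean(0).round(1) if len(P) else '',P.min(0).round() if len(P) else '',P.max(0).round() if len(P) else '')
        if show==n: cv2.imwrite('pics/kn.png',cv2.resize(p[110:260,190:390,::-1],(800,600),interpolation=3))
        print([(r['conf'],np.round(r['uv'])) for r in ctrl.place_of(n,'lever_knob')[:2]])
E
python3 -c "
from h import *
knob('scene')"
```

```text
scene 27 [552.9 -89.1 308.4] [543. -96. 302.] [560. -81. 314.]
[(0.82, array([218., 192.]))]
top 54 [548.7 -86.1 309.3] [540. -95. 301.] [559. -78. 314.]
[(0.6, array([299., 151.]))]
```

View pics/kn.png

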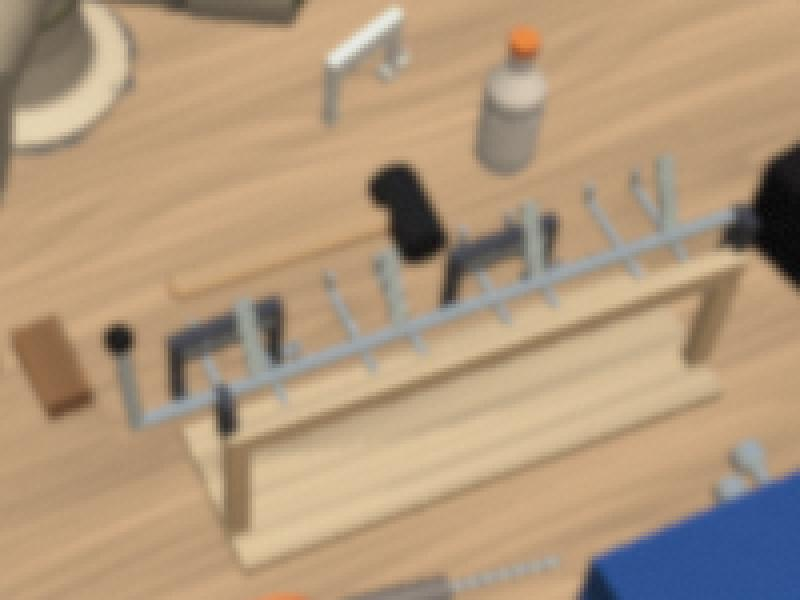

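Knob now at about (549, -87, 300), 15° short of upright. I'll push it back from the front with shut fingers.

{"op": "send_rows", "data": {"targets": [{"offset": [-3,3,0],"spin": 0},{"offset": [-6,6,0],"spin": 0},{"offset": [-9,9,0],"spin": 0},{"offset": [-11,12,0],"spin": 0},{"offset": [-13,15,0],"spin": 0},{"offset": [-14.3,16.7,0],"spin": 0},{"offset": [-14.3,16.7,0],"spin": 0},{"offset": [-14.3,16.7,-3],"spin": 0}]}}

```text
time_s: 8.48
eef_pos: [491.7, -78.9, 364.5]
ee_rot: [0.002, 1.0, -0.013, 0.006]
force: [0.2, -1.0, 0.7]
grip_width: -0.002
grip_force: 0.0
```

{"op": "send_rows", "data": {"targets": [{"offset": [0,0,-3],"spin": 0},{"offset": [0,0,-6],"spin": 0},{"offset": [0,0,-8],"spin": 0},{"offset": [1,0,-8],"spin": 0},{"offset": [2,0,-8],"spin": 0},{"offset": [3,0,-8],"spin": 0},{"offset": [4,0,-8],"spin": 0},{"offset": [5,0,-8],"spin": 0}], "grip": 0}}

```text
time_s: 9.15
eef_pos: [541.3, -79.9, 279.7]
ee_rot: [0.0, 1.0, -0.014, -0.0]
force: [-4.2, 0.1, 3.3]
grip_width: -0.001
grip_force: 2.2
```

```bash
python3 -c "
from h import *
knob();print(ctrl.sense()['eef_pos'],ctrl.sense()['force'])"
```

```text
scene 46 [564. -88. 311.] [542. -97. 297.] [577. -78. 318.]
[(0.94, array([220., 197.]))]
top 0   
[(0.43, array([337., 115.]))]
[541.13872473 -80.10974812 278.92824304] [ 1.14931657  0.13433189 -0.42041804]
```

{"op": "send_rows", "data": {"targets": [{"offset": [0,-0.7,0],"spin": 0},{"offset": [1,-0.7,0],"spin": 0},{"offset": [2,-0.7,0],"spin": 0},{"offset": [3,-0.7,-0.2],"spin": 0},{"offset": [4,-0.8,-0.4],"spin": 0},{"offset": [5,-0.8,-0.6],"spin": 0},{"offset": [5.5,-0.8,-0.8],"spin": 0},{"offset": [5.5,-0.8,-0.8],"spin": 0}]}}

```text
time_s: 10.02
eef_pos: [596.5, -89.2, 270.2]
ee_rot: [-0.0, 1.0, -0.015, -0.0]
force: [-0.8, 1.2, -0.5]
grip_width: 0.002
grip_force: 0.0
```

{"op": "send_rows", "data": {"targets": [{"offset": [0.5,0,0],"spin": 0},{"offset": [0.5,0,0],"spin": 0}]}}

```text
time_s: 10.18
eef_pos: [601.5, -88.9, 271.1]
ee_rot: [0.0, 1.0, -0.015, 0.0]
force: [-0.9, -1.1, -0.0]
grip_width: -0.001
grip_force: 0.4
```

{"op": "send_rows", "data": {"targets": [{"offset": [0.4,0,0],"spin": 0},{"offset": [0.8,0,0],"spin": 0}]}}

```text
time_s: 10.35
eef_pos: [603.7, -88.9, 270.9]
ee_rot: [-0.0, 1.0, -0.015, -0.009]
force: [-55.3, 0.2, 13.8]
grip_width: 0.0
grip_force: 25.9
```

```bash
python3 -c "
from h import *
knob();print(ctrl.sense()['force'])"
```

```text
scene 71 [622.1 -91.5 297.7] [ 600. -106.  280.] [641. -70. 320.]
[(0.58, array([230., 217.]))]
top 6 [595.5 -84.9 293.4] [593. -90. 282.] [599. -80. 316.]
[]
[-40.99445927  -0.51338008   9.973526  ]
```

Hit the rear stop. I'll back off, rise and turn the tool for the clamps.

{"op": "send_rows", "data": {"targets": [{"offset": [-2,0,0],"spin": 0},{"offset": [-5,0,1],"spin": 0},{"offset": [-7,0,4],"spin": 0.12},{"offset": [-9,2,7],"spin": 0.24},{"offset": [-10,5,8],"spin": 0.36},{"offset": [-10,8,8],"spin": 0.48},{"offset": [-10,10,8],"spin": 0.6},{"offset": [-10,10,8],"spin": 0.72}], "grip": 0.45}}

```text
time_s: 11.22
eef_pos: [509.0, 14.3, 352.0]
ee_rot: [0.0, 0.939, 0.343, 0.001]
force: [0.1, -0.1, -0.1]
grip_width: 0.452
grip_force: 0.0
```

{"op": "send_rows", "data": {"targets": [{"offset": [0,0,0],"spin": 0.12},{"offset": [0,0,0],"spin": 0.24},{"offset": [0,0,0],"spin": 0.36},{"offset": [0,0,0],"spin": 0.48},{"offset": [0,0,0],"spin": 0.6},{"offset": [0,0,0],"spin": 0.72},{"offset": [0,0,0],"spin": 0.84},{"offset": [0,0,0],"spin": 0.88}]}}

```text
time_s: 11.88
eef_pos: [509.4, 11.2, 351.3]
ee_rot: [0.001, 0.705, 0.709, 0.001]
force: [-0.0, -0.5, -0.8]
grip_width: 0.451
grip_force: 0.0
```

```bash
python3 - <<'E'
from h import *
p,d=cap('scene')
cv2.imwrite('pics/k3.png',cv2.resize(p[110:260,190:390,::-1],(800,600),interpolation=3))
knob()
E
```

```text
scene 32 [631.6 -91.2 290.7] [622. -99. 283.] [638. -83. 297.]
[(0.95, array([228., 220.]))]
top 55 [627.2 -88.6 291.9] [618. -98. 283.] [637. -80. 300.]
[(0.55, array([298., 123.]))]
```

View pics/k3.png

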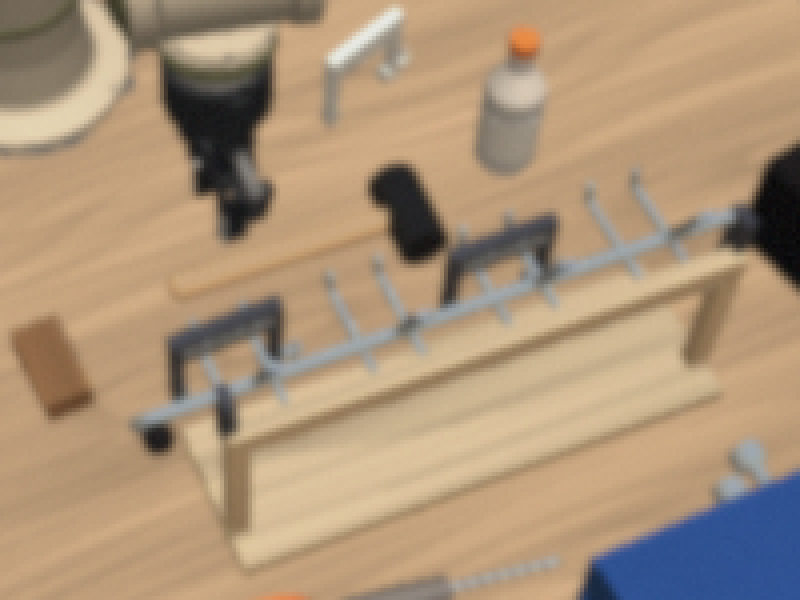

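Lever is fully back: the knob at (155,437) in the crop measures ~39° behind upright, and both spines are clear. Grasping the right clamp.

{"op": "send_rows", "data": {"targets": [{"offset": [-0.2,0.4,-3],"spin": 0},{"offset": [-0.2,0.4,-6],"spin": 0},{"offset": [-0.2,0.4,-9],"spin": 0},{"offset": [-0.2,0.4,-11],"spin": 0},{"offset": [-0.2,0.4,-13],"spin": 0},{"offset": [-0.2,0.4,-15],"spin": 0},{"offset": [-0.2,0.4,-17.1],"spin": 0},{"offset": [-0.2,0.4,-17.1],"spin": 0}]}}

```text
time_s: 12.8
eef_pos: [505.7, 15.5, 176.5]
ee_rot: [-0.003, 0.708, 0.707, -0.002]
force: [-0.4, -0.6, -0.8]
grip_width: 0.448
grip_force: 0.0
```

{"op": "send_rows", "data": {"targets": [{"offset": [0,0,0],"spin": 0},{"offset": [0,0,0],"spin": 0},{"offset": [0,0,0],"spin": 0},{"offset": [0,0,0],"spin": 0},{"offset": [0,0,0],"spin": 0},{"offset": [0,0,0],"spin": 0}], "grip": 0, "squeeze": 60}}

```text
time_s: 13.3
eef_pos: [507.9, 15.1, 181.3]
ee_rot: [0.001, 0.707, 0.707, 0.001]
force: [-2.2, -0.2, 6.3]
grip_width: 0.151
grip_force: 61.8
```

{"op": "send_rows", "data": {"targets": [{"offset": [0,0,1.5],"spin": 0},{"offset": [0,0,3],"spin": 0},{"offset": [0,0,5],"spin": 0},{"offset": [0,0,7],"spin": 0},{"offset": [0,0,9],"spin": 0},{"offset": [-2,0,11],"spin": 0},{"offset": [-5,-1,11],"spin": 0},{"offset": [-6,-3,11],"spin": 0}]}}

```text
time_s: 13.97
eef_pos: [445.1, -13.5, 290.9]
ee_rot: [0.0, 0.706, 0.708, 0.0]
force: [0.5, 0.1, -4.2]
grip_width: 0.149
grip_force: 60.5
```

{"op": "send_rows", "data": {"targets": [{"offset": [0,-3,0],"spin": 0},{"offset": [0,-6,0],"spin": -0.05},{"offset": [0,-9,0],"spin": -0.1},{"offset": [0,-12,0],"spin": -0.15},{"offset": [0,-15,0],"spin": -0.176},{"offset": [0,-18,0],"spin": -0.176},{"offset": [0,-20,0],"spin": -0.176},{"offset": [0,-20,0],"spin": -0.176}]}}

```text
time_s: 14.63
eef_pos: [446.9, -218.1, 289.3]
ee_rot: [-0.0, 0.768, 0.641, -0.0]
force: [0.0, 0.4, -4.5]
grip_width: 0.15
grip_force: 60.6
```

```bash
python3 - <<'E'
from h import *
print(ctrl.sense()['eef_pos'],ctrl.sense()['ee_rot'])
print(glue('top'));print(glue('scene'))
p,d=cap('scene')
cv2.imwrite('pics/k4.png',cv2.resize(p[110:310,90:356,::-1],(798,600),interpolation=3))
E
```

```text
[ 446.9161949  -218.1022705   289.26972968] [-3.73614580e-05  7.67708025e-01  6.40799611e-01 -4.95210092e-04]
((array([ 297.5, -331.3]), 63.2, 29.3, -42.74), array([ 299.4, -328.1,  104.9]), np.float64(-39.99), 154)
((array([ 425.5, -343.8]), 301.9, 43.1, -10.19), array([ 439. , -346.1,  104.2]), np.float64(-9.98), 938)
```

View pics/k4.png

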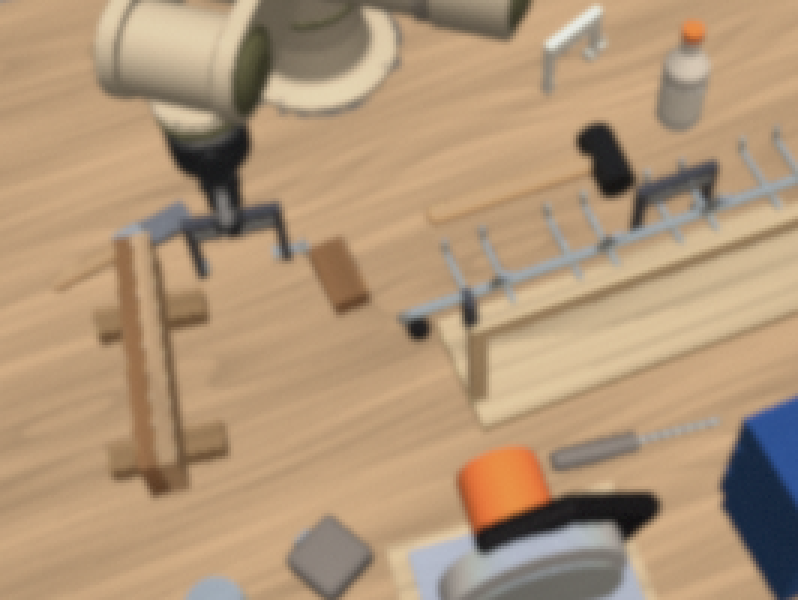

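The picture shows the glue-up has been knocked about 37 mm towards the robot; it is now at (425,-344) with the same yaw. The clamp hangs square in the gripper at (230,225).

{"op": "send_rows", "data": {"targets": [{"offset": [0.7,-3.5,0],"spin": 0},{"offset": [1.4,-7,0],"spin": 0},{"offset": [2.0,-10,0],"spin": 0},{"offset": [2.7,-13.2,0],"spin": 0},{"offset": [2.7,-13.2,0],"spin": 0},{"offset": [2.7,-13.2,-3],"spin": 0},{"offset": [2.7,-13.2,-6],"spin": 0},{"offset": [2.7,-13.2,-9],"spin": 0}]}}

```text
time_s: 15.45
eef_pos: [474.7, -345.7, 198.9]
ee_rot: [0.0, 0.766, 0.643, 0.0]
force: [0.1, -0.6, -5.5]
grip_width: 0.145
grip_force: 60.5
```

```bash
python3 - <<'E'
from h import *
s=ctrl.sense();print(s['eef_pos'],s['ee_rot'],s['force'])
p,d=cap('scene');C=cloud('scene',d)
m=(abs(C[...,2]-203)<12)&(abs(C[...,0]-474)<60)&(abs(C[...,1]+351)<75)&(p.max(2)<110);P=C[m];print(rect(P),P[:,1].min(),P[:,1].max(),P.mean(0))
print(glue('scene'))
E
```

```text
[ 474.72724432 -345.7118194   198.94183481] [3.02949862e-04 7.66153466e-01 6.42657580e-01 1.03752122e-04] [ 0.07220521 -0.59205144 -5.49716635]
(array([ 485.8, -344.6]), 97.9, 21.6, 88.03) -393.1627011848551 -295.5353195215842 [ 485.02755215 -336.39441761  205.90632627]
((array([ 502. , -357.5]), 145.8, 42.8, -10.26), array([ 506. , -358.2,  104.2]), np.float64(-10.75), 501)
```

{"op": "send_rows", "data": {"targets": [{"offset": [0,-0.45,0],"spin": 0},{"offset": [0,-0.45,-1.5],"spin": 0},{"offset": [0,-0.45,-3.5],"spin": 0},{"offset": [0,-0.45,-5.5],"spin": 0},{"offset": [0,-0.45,-7.5],"spin": 0},{"offset": [0,-0.45,-8.3],"spin": 0},{"offset": [0,-0.45,-8.3],"spin": 0}]}}

```text
time_s: 16.13
eef_pos: [474.6, -351.4, 117.2]
ee_rot: [-0.0, 0.766, 0.642, -0.0]
force: [-0.9, 0.5, -4.8]
grip_width: 0.148
grip_force: 60.4
```

{"op": "send_rows", "data": {"targets": [{"offset": [0,0,-0.2],"spin": 0},{"offset": [0,0,-0.2],"spin": 0}]}}

```text
time_s: 16.3
eef_pos: [475.1, -352.0, 116.7]
ee_rot: [0.002, 0.766, 0.642, 0.0]
force: [0.0, 0.4, -5.2]
grip_width: 0.148
grip_force: 60.5
```

{"op": "send_rows", "data": {"targets": [{"offset": [0,0.1,-0.2],"spin": 0},{"offset": [0,0.1,-0.3],"spin": 0},{"offset": [0,0.1,-0.3],"spin": 0}]}}

```text
time_s: 16.55
eef_pos: [474.6, -350.5, 112.7]
ee_rot: [0.001, 0.767, 0.642, 0.0]
force: [-0.3, 1.0, -1.3]
grip_width: 0.151
grip_force: 60.9
```

{"op": "send_rows", "data": {"targets": [{"offset": [0,0,-0.1],"spin": 0},{"offset": [0,0,-0.1],"spin": 0}]}}

```text
time_s: 16.72
eef_pos: [474.7, -350.5, 112.6]
ee_rot: [0.001, 0.766, 0.642, 0.0]
force: [-2.9, 3.2, 8.0]
grip_width: 0.147
grip_force: 62.2
```

Seated. Release and rise.

{"op": "send_rows", "data": {"targets": [{"offset": [0,0,0.1],"spin": 0},{"offset": [0,0,0.1],"spin": 0},{"offset": [0,0,0.1],"spin": 0},{"offset": [0,0,0.1],"spin": 0},{"offset": [0,0,2],"spin": 0},{"offset": [0,0,5],"spin": 0},{"offset": [0,0,9],"spin": 0},{"offset": [0,0,13],"spin": 0}], "grip": 0.45}}

```text
time_s: 17.38
eef_pos: [474.0, -350.0, 242.0]
ee_rot: [-0.001, 0.767, 0.642, -0.0]
force: [-0.3, -0.3, 0.3]
grip_width: 0.444
grip_force: 0.0
```

{"op": "send_rows", "data": {"targets": [{"offset": [-2,2,4],"spin": 0.05},{"offset": [-4,6,6],"spin": 0.1},{"offset": [-4,10,6],"spin": 0.176},{"offset": [-4,14,6],"spin": 0.176},{"offset": [-3,18,6],"spin": 0.176},{"offset": [-2,22,6],"spin": 0.176},{"offset": [-2,26,6],"spin": 0.176},{"offset": [-2,30,6],"spin": 0.176}]}}

```text
time_s: 18.05
eef_pos: [454.2, -51.7, 300.9]
ee_rot: [0.0, 0.707, 0.707, 0.0]
force: [1.5, 0.1, 0.6]
grip_width: 0.455
grip_force: 0.0
```

```bash
python3 - <<'E'
from h import *
s=ctrl.sense();print(s['eef_pos'],s['ee_rot'],s['force'])
for n in ('scene','top'):
    p,d=cap(n);C=cloud(n,d)
    m=(abs(C[...,2]-135)<8)&(abs(C[...,0]-474)<60)&(abs(C[...,1]+351)<75)&(p.max(2)<110);P=C[m];print(rect(P),P.mean(0))
    print(glue(n))
    m=(abs(C[...,2]-203)<7)&(abs(C[...,0]-522)<28)&(abs(C[...,1]-258)<60)&(p.max(2)<110);P=C[m];print(rect(P),P.mean(0))
E
```

```text
[454.21478855 -51.67451076 300.92544241] [1.71435019e-04 7.07192602e-01 7.07020921e-01 1.08797714e-04] [1.47276001 0.05432969 0.57443832]
(array([ 479.1, -349.1]), 97.4, 16.3, 79.21) [ 479.25037035 -350.08662709  133.18678839]
((array([ 366.1, -333.2]), 178.3, 42.6, -10.15), array([ 368.5, -333.9,  104.4]), np.float64(-10.18), 498)
(array([524.4, 257.2]), 94.4, 15.3, 88.84) [525.43378599 257.00426927 202.84203401]
(array([ 476.7, -350.2]), 98.9, 14.4, 80.17) [ 476.53570472 -349.13046755  135.02190525]
((array([ 374.2, -335.5]), 194.9, 43.7, -10.1), array([ 373.4, -334.3,  105.2]), np.float64(-10.02), 947)
(array([522.3, 258.6]), 98.8, 13.6, 89.73) [522.59963581 257.22401567 203.98317672]
```

Clamp A sits square (spine 80° against the board's -10°). Now the second.

{"op": "send_rows", "data": {"targets": [{"offset": [0,4,0],"spin": 0},{"offset": [0,8,0],"spin": 0},{"offset": [0,12,0],"spin": 0},{"offset": [1,16,0],"spin": 0},{"offset": [2,20,0],"spin": 0},{"offset": [4,24,0],"spin": 0},{"offset": [6,28,0],"spin": 0},{"offset": [6.8,31,0],"spin": 0}]}}

```text
time_s: 18.92
eef_pos: [524.2, 257.0, 300.2]
ee_rot: [0.0, 0.708, 0.706, -0.0]
force: [0.3, -1.4, 0.2]
grip_width: 0.449
grip_force: 0.0
```

{"op": "send_rows", "data": {"targets": [{"offset": [0,0,0],"spin": 0},{"offset": [0,0,0],"spin": 0},{"offset": [0,0,-3],"spin": 0},{"offset": [0,0,-5],"spin": 0},{"offset": [0,0,-5],"spin": 0},{"offset": [0,0,-5],"spin": 0}]}}

```text
time_s: 19.42
eef_pos: [522.7, 254.8, 251.1]
ee_rot: [-0.0, 0.708, 0.706, -0.0]
force: [0.2, -0.7, -0.1]
grip_width: 0.449
grip_force: 0.0
```

{"op": "send_rows", "data": {"targets": [{"offset": [0,0.3,-2],"spin": 0},{"offset": [0,0.3,-4],"spin": 0},{"offset": [0,0.3,-5.5],"spin": 0},{"offset": [0,0.3,-7],"spin": 0},{"offset": [0,0.3,-7],"spin": 0},{"offset": [0,0.3,-7],"spin": 0}]}}

```text
time_s: 19.92
eef_pos: [523.1, 258.9, 182.4]
ee_rot: [0.0, 0.707, 0.707, 0.001]
force: [-0.4, -0.1, 0.3]
grip_width: 0.45
grip_force: 0.0
```

{"op": "send_rows", "data": {"targets": [{"offset": [0,0,0],"spin": 0},{"offset": [0,0,0],"spin": 0},{"offset": [0,0,0],"spin": 0},{"offset": [0,0,0],"spin": 0},{"offset": [0,0,0],"spin": 0},{"offset": [0,0,0],"spin": 0}], "grip": 0, "squeeze": 60}}

```text
time_s: 20.42
eef_pos: [522.9, 259.5, 182.8]
ee_rot: [0.001, 0.707, 0.707, 0.001]
force: [-1.9, -0.9, 7.5]
grip_width: 0.153
grip_force: 61.1
```

{"op": "send_rows", "data": {"targets": [{"offset": [0,0,1.5],"spin": 0},{"offset": [0,0,3],"spin": 0},{"offset": [0,0,5],"spin": 0},{"offset": [0,0,7],"spin": 0},{"offset": [0,0,9],"spin": 0},{"offset": [-2,0,11],"spin": 0},{"offset": [-5,-1,11],"spin": 0},{"offset": [-7,-3,11],"spin": 0}]}}

```text
time_s: 21.08
eef_pos: [450.6, 230.3, 291.6]
ee_rot: [-0.0, 0.706, 0.708, 0.001]
force: [-0.6, -1.4, -4.4]
grip_width: 0.149
grip_force: 59.8
```

{"op": "send_rows", "data": {"targets": [{"offset": [-1,-4,0],"spin": 0},{"offset": [-2,-8,0],"spin": 0},{"offset": [-3,-12,0],"spin": 0},{"offset": [-4,-16,0],"spin": 0},{"offset": [-5,-20,0],"spin": -0.05},{"offset": [-6,-24,0],"spin": -0.1},{"offset": [-6,-28,0],"spin": -0.15},{"offset": [-6,-32,0],"spin": -0.176}]}}

```text
time_s: 21.75
eef_pos: [391.3, -92.3, 291.4]
ee_rot: [0.0, 0.767, 0.641, 0.0]
force: [1.9, -0.1, -4.8]
grip_width: 0.147
grip_force: 60.0
```

```bash
python3 - <<'E'
from h import *
for n in ('scene','top'):
    p,d=cap(n);C=cloud(n,d)
    m=(abs(C[...,2]-105)<5)&(C[...,0]>250)&(C[...,0]<680)&(abs(C[...,1]+345)<70);P=C[m];print(rect(P),len(P))
    m=(abs(C[...,2]-135)<8)&(abs(C[...,0]-474)<60)&(abs(C[...,1]+351)<75)&(p.max(2)<110);P=C[m];print(rect(P))
    if n=='scene':cv2.imwrite('pics/k5.png',cv2.resize(p[110:310,90:356,::-1],(798,600),interpolation=3))
E
```

```text
(array([ 429. , -333.7]), 302.5, 97.3, -17.87) 856
(array([ 477.6, -349.4]), 96.5, 18.1, 79.38)
(array([ 425.3, -347.3]), 298.8, 93.7, -1.32) 1389
(array([ 476.7, -350.7]), 97.3, 14.9, 80.2)
```

View pics/k5.png

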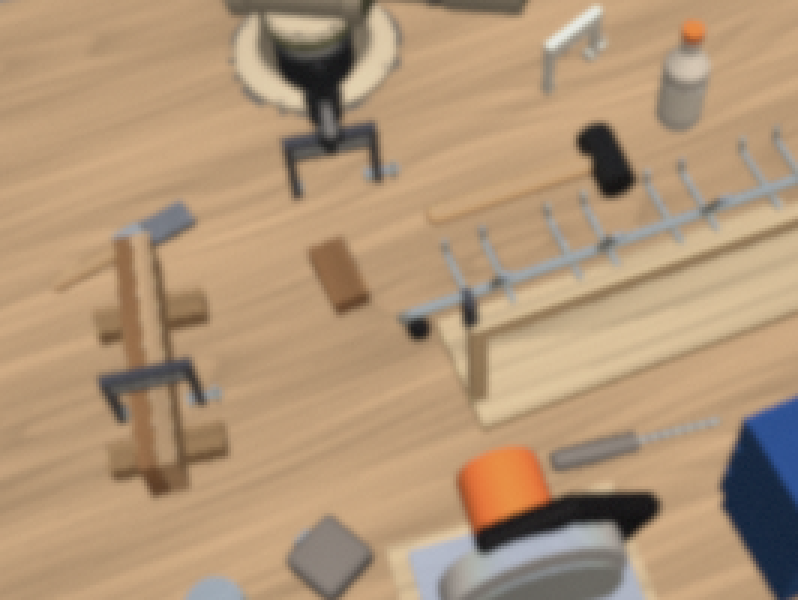

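Clamp A stays seated at (150,378), the glue-up hasn't moved and clamp B hangs square at (330,145). Moving clamp B over.

{"op": "send_rows", "data": {"targets": [{"offset": [-0.5,-4,0],"spin": 0},{"offset": [-1,-8,0],"spin": 0},{"offset": [-1.6,-12,0],"spin": 0},{"offset": [-1.6,-16,0],"spin": 0},{"offset": [-1.6,-20,0],"spin": 0},{"offset": [-1.6,-24,0],"spin": 0},{"offset": [-1.6,-24,0],"spin": 0},{"offset": [-1.6,-24,0],"spin": 0}]}}

```text
time_s: 22.52
eef_pos: [376.0, -331.5, 290.1]
ee_rot: [-0.001, 0.767, 0.641, 0.0]
force: [-0.1, 0.6, -4.7]
grip_width: 0.147
grip_force: 60.0
```

{"op": "send_rows", "data": {"targets": [{"offset": [0,0,-3],"spin": 0},{"offset": [0,0,-6],"spin": 0},{"offset": [0,0,-9],"spin": 0},{"offset": [0,0,-9],"spin": 0},{"offset": [0,0,-9],"spin": 0}]}}

```text
time_s: 22.93
eef_pos: [376.5, -329.3, 201.1]
ee_rot: [-0.001, 0.766, 0.643, 0.0]
force: [-0.0, -1.0, -3.0]
grip_width: 0.148
grip_force: 60.1
```

{"op": "send_rows", "data": {"targets": [{"offset": [0,-0.2,0],"spin": 0},{"offset": [0,-0.2,-2],"spin": 0},{"offset": [0,-0.2,-4],"spin": 0},{"offset": [0,-0.2,-6],"spin": 0},{"offset": [0,-0.2,-7.5],"spin": 0},{"offset": [0,-0.2,-8.4],"spin": 0},{"offset": [0,-0.2,-8.4],"spin": 0}]}}

```text
time_s: 23.52
eef_pos: [376.5, -332.6, 116.9]
ee_rot: [-0.0, 0.766, 0.642, 0.0]
force: [-0.4, 0.8, -4.6]
grip_width: 0.147
grip_force: 59.9
```

{"op": "send_rows", "data": {"targets": [{"offset": [0,0,-0.2],"spin": 0},{"offset": [0,0,-0.2],"spin": 0}]}}

```text
time_s: 23.68
eef_pos: [376.8, -333.2, 116.2]
ee_rot: [0.001, 0.766, 0.642, -0.0]
force: [0.2, -0.0, -4.3]
grip_width: 0.144
grip_force: 60.0
```

{"op": "send_rows", "data": {"targets": [{"offset": [0,0,-0.15],"spin": 0},{"offset": [0,0,-0.25],"spin": 0},{"offset": [0,0,-0.25],"spin": 0}]}}

```text
time_s: 23.93
eef_pos: [376.8, -333.1, 114.0]
ee_rot: [0.001, 0.766, 0.642, -0.0]
force: [-2.2, 2.1, 6.0]
grip_width: 0.157
grip_force: 61.3
```

{"op": "send_rows", "data": {"targets": [{"offset": [0,0,-0.1],"spin": 0},{"offset": [0,0,-0.1],"spin": 0}]}}

```text
time_s: 24.1
eef_pos: [376.8, -333.2, 113.9]
ee_rot: [0.001, 0.766, 0.642, -0.0]
force: [-4.3, 5.3, 15.4]
grip_width: 0.149
grip_force: 62.7
```

{"op": "send_rows", "data": {"targets": [{"offset": [0,0,0.2],"spin": 0},{"offset": [0,0,0.2],"spin": 0},{"offset": [0,0,0.2],"spin": 0},{"offset": [0,0,0.2],"spin": 0},{"offset": [0,0,3],"spin": 0},{"offset": [0,0,7],"spin": 0},{"offset": [0,0,11],"spin": 0},{"offset": [0,0,15],"spin": 0}], "grip": 0.45}}

```text
time_s: 24.77
eef_pos: [376.1, -332.2, 263.2]
ee_rot: [-0.0, 0.767, 0.642, 0.0]
force: [1.0, -0.5, 0.7]
grip_width: 0.449
grip_force: 0.0
```

{"op": "send_rows", "data": {"targets": [{"offset": [2,3,4],"spin": -0.12},{"offset": [5,6,7],"spin": -0.24},{"offset": [8,9,7],"spin": -0.36},{"offset": [11,12,7],"spin": -0.48},{"offset": [14,14,7],"spin": -0.6},{"offset": [17,16,7],"spin": -0.72},{"offset": [20,18,7],"spin": -0.84},{"offset": [22,20,7],"spin": -0.96}], "grip": 0}}

```text
time_s: 25.43
eef_pos: [590.1, -138.1, 331.2]
ee_rot: [0.0, 0.973, 0.23, 0.0]
force: [0.4, -0.8, 0.4]
grip_width: 0.001
grip_force: 0.0
```

{"op": "send_rows", "data": {"targets": [{"offset": [2,1,0],"spin": -0.12},{"offset": [4,2,0],"spin": -0.24},{"offset": [6,3,0],"spin": -0.36},{"offset": [7.8,4.4,0],"spin": -0.47},{"offset": [7.8,4.4,0],"spin": -0.47},{"offset": [7.8,4.4,0],"spin": -0.47}]}}

```text
time_s: 25.93
eef_pos: [667.1, -94.7, 330.3]
ee_rot: [-0.0, 1.0, 0.001, -0.001]
force: [-0.5, -0.0, -0.4]
grip_width: 0.0
grip_force: 0.0
```

```bash
python3 - <<'E'
from h import *
s=ctrl.sense();print(s['eef_pos'],s['ee_rot'],s['force']); knob()
for n in ('scene','top'):
    p,d=cap(n);C=cloud(n,d)
    for x,y in ((475,-350),(376,-333)):
        m=(abs(C[...,2]-135)<8)&(abs(C[...,0]-x)<35)&(abs(C[...,1]-y)<75)&(p.max(2)<110);P=C[m];print(rect(P))
    m=(abs(C[...,2]-105)<5)&(C[...,0]>250)&(C[...,0]<680)&(abs(C[...,1]+345)<45)&(p.max(2)>110);P=C[m];print(rect(P),len(P))
E
```

```text
[667.09297256 -94.71668216 330.32267118] [-1.57982110e-04  9.99999375e-01  9.26050782e-04 -6.05970351e-04] [-0.51515944 -0.01824144 -0.42171223]
scene 0   
[]
top 0   
[(0.62, array([296., 220.]))]
(array([ 478.5, -349.2]), 96.6, 17.0, 79.63)
(array([ 380. , -331.4]), 96.1, 18.4, 80.2)
(array([ 428.4, -328.7]), 303.1, 74.8, -10.61) 772
(array([ 476.3, -350.2]), 98.6, 14.9, 79.52)
(array([ 379.1, -330.6]), 97.6, 14.7, 80.27)
(array([ 425.7, -344.6]), 300.3, 44.1, -10.2) 1277
```

Both clamps on and square, with about 85 mm between them. Now push the lever upright from behind.

{"op": "send_rows", "data": {"targets": [{"offset": [0,0.4,-2],"spin": 0},{"offset": [0,0.4,-5],"spin": 0},{"offset": [0,0.4,-5.5],"spin": 0},{"offset": [-1.5,0.4,-5.5],"spin": 0},{"offset": [-2.5,0.4,-5.2],"spin": 0},{"offset": [-3.5,0.4,-5],"spin": 0},{"offset": [-4.5,0.4,-4.5],"spin": 0},{"offset": [-5.2,0.4,-4.2],"spin": 0}]}}

```text
time_s: 26.9
eef_pos: [615.3, -91.2, 292.8]
ee_rot: [0.0, 1.0, -0.0, 0.004]
force: [5.7, 2.4, 4.7]
grip_width: 0.0
grip_force: 2.8
```

{"op": "send_rows", "data": {"targets": [{"offset": [-0.6,0,0],"spin": 0},{"offset": [-1.2,0,0],"spin": 0},{"offset": [-1.7,0,0],"spin": 0},{"offset": [-1.7,0,0],"spin": 0},{"offset": [0,0,0],"spin": 0},{"offset": [2,0,0],"spin": 0},{"offset": [4,0,2],"spin": 0},{"offset": [6,-2,5],"spin": 0}]}}

```text
time_s: 27.57
eef_pos: [672.5, -106.3, 334.0]
ee_rot: [-0.001, 1.0, 0.001, -0.003]
force: [1.7, -1.1, 0.1]
grip_width: 0.002
grip_force: 0.0
```

{"op": "send_rows", "data": {"targets": [{"offset": [0,-4,0],"spin": 0},{"offset": [0,-8,0],"spin": 0},{"offset": [0,-12,0],"spin": 0},{"offset": [0,-16,0],"spin": 0},{"offset": [0,-16,0],"spin": 0}]}}

```text
time_s: 27.98
eef_pos: [670.6, -276.6, 332.2]
ee_rot: [-0.0, 1.0, -0.004, -0.003]
force: [0.2, 0.5, -1.4]
grip_width: 0.0
grip_force: 0.0
```

```bash
python3 - <<'E'
from h import *
print(ctrl.sense()['eef_pos']);knob('scene')
for n in ('scene','top'):
    p,d=cap(n);C=cloud(n,d)
    m=(abs(C[...,0]-573)<45)&(abs(C[...,1]+86)<12)&(C[...,2]>200);P=C[m]
    for lo in range(200,320,12):
        q=P[(P[:,2]>=lo)&(P[:,2]<lo+12)]
        if len(q): print(n,lo,len(q),np.round([q[:,0].min(),np.median(q[:,0]),q[:,0].max()],1))
    m=(C[...,2]>207)&(C[...,2]<226)&(abs(C[...,1]+35)<35)&(abs(C[...,0]-573)<25);print('rod',np.median(C[m],0),m.sum())
E
```

```text
[ 670.61898712 -276.5723593   332.15931511]
scene 31 [580.9 -89.5 311. ] [573. -97. 302.] [590. -81. 318.]
[(0.93, array([221., 202.])), (0.72, array([295., 206.]))]
top 56 [574.3 -86.9 311.3] [565. -95. 279.] [585. -78. 318.]
[(0.71, array([298., 142.])), (0.18, array([370., 274.]))]
scene 200 1 [568.7 568.7 568.7]
scene 212 16 [567.  577.  579.1]
scene 224 6 [572.8 577.2 579.6]
scene 236 9 [573.9 578.1 580.5]
scene 248 8 [574.  578.6 580.3]
scene 260 6 [575.1 577.9 580.4]
scene 272 10 [574.4 579.7 581. ]
scene 284 2 [578.8 580.6 582.3]
scene 296 16 [567.6 583.3 589. ]
scene 308 33 [566.5 578.6 586.8]
rod [576.82513817 -28.09582791 217.48977474] 104
top 212 16 [566.1 570.4 576.8]
top 224 5 [566.9 568.9 570.8]
top 236 7 [567.5 568.7 573.7]
top 248 4 [568.8 568.9 569.4]
top 260 5 [569.  569.8 572. ]
top 272 1 [571. 571. 571.]
top 296 14 [565.4 570.2 587.7]
top 308 58 [564.6 576.2 587.1]
rod [573.4774755  -28.57061953 219.14757568] 127
```

View pics/kn.png

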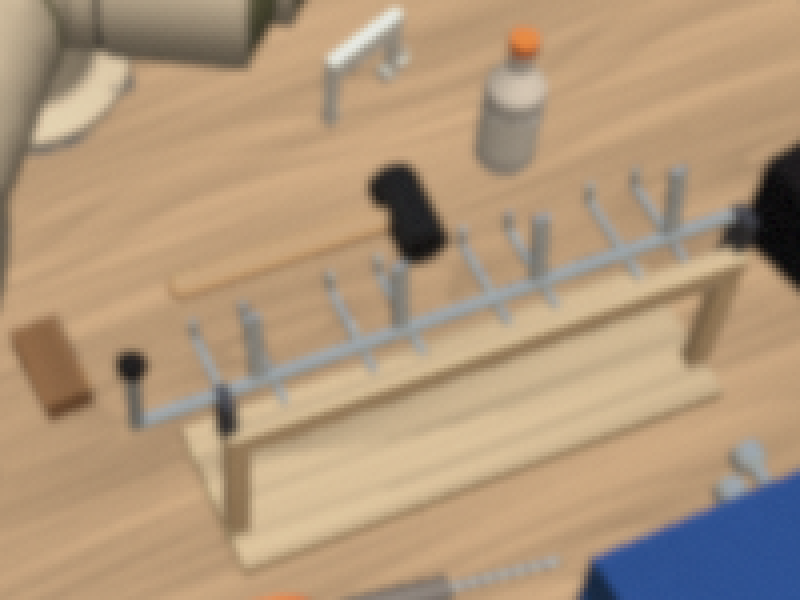

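The lever is still about 3° behind upright, by the rod's slope in both cameras (knob at (130,365) in the crop). I'll nudge it about 4 mm further.

{"op": "send_rows", "data": {"targets": [{"offset": [0,4,0],"spin": 0},{"offset": [0,8,0],"spin": 0},{"offset": [0,12,0],"spin": 0},{"offset": [0,16,0],"spin": 0},{"offset": [0,18.6,-1],"spin": 0},{"offset": [0,18.6,-4.3],"spin": 0},{"offset": [-3,18.6,-4.3],"spin": 0},{"offset": [-5.5,18.6,-4.3],"spin": 0}]}}

```text
time_s: 28.95
eef_pos: [615.7, -80.5, 289.6]
ee_rot: [-0.001, 1.0, 0.001, -0.003]
force: [0.8, -0.4, 1.4]
grip_width: -0.001
grip_force: 0.0
```

{"op": "send_rows", "data": {"targets": [{"offset": [0,0,0],"spin": 0},{"offset": [0,0,0],"spin": 0},{"offset": [0,0,0],"spin": 0}]}}

```text
time_s: 29.2
eef_pos: [617.9, -82.1, 293.5]
ee_rot: [0.0, 1.0, 0.0, 0.001]
force: [0.2, -0.4, -0.4]
grip_width: -0.004
grip_force: 0.0
```

{"op": "send_rows", "data": {"targets": [{"offset": [0,-0.5,0],"spin": 0},{"offset": [-1,-0.5,0],"spin": 0},{"offset": [-1.8,-0.5,0],"spin": 0},{"offset": [-2,-0.5,0],"spin": 0},{"offset": [-2.2,-0.5,0],"spin": 0},{"offset": [-2.2,-0.5,0],"spin": 0}]}}

```text
time_s: 29.7
eef_pos: [596.0, -88.0, 292.8]
ee_rot: [0.0, 1.0, -0.0, 0.001]
force: [1.6, -0.9, 0.6]
grip_width: -0.003
grip_force: 0.8
```

{"op": "send_rows", "data": {"targets": [{"offset": [1,0,0],"spin": 0},{"offset": [3,0,0],"spin": 0},{"offset": [5,0,1],"spin": 0},{"offset": [6,-3,4],"spin": 0},{"offset": [6,-7,4],"spin": 0},{"offset": [6,-11,4],"spin": 0},{"offset": [6,-15,4],"spin": 0},{"offset": [6,-19,4],"spin": 0}]}}

```text
time_s: 30.37
eef_pos: [655.3, -279.5, 332.3]
ee_rot: [-0.0, 1.0, -0.0, -0.0]
force: [-0.7, -0.4, 0.5]
grip_width: -0.002
grip_force: 0.0
```

```bash
cat > lev.py <<'E'
from h import *
print(ctrl.sense()['eef_pos'])
for n in ('scene','top'):
    A=[]
    for k in range(6):
        p,d=cap(n);C=cloud(n,d)
        m=(abs(C[...,0]-573)<25)&(abs(C[...,1]+87)<10)&(C[...,2]>224)&(C[...,2]<286);A.append(C[m])
        m=(abs(C[...,0]-573)<30)&(abs(C[...,1]+86)<22)&(C[...,2]>290)&(p.max(2)<75);Q=C[m]
    P=np.concatenate(A);f=np.polyfit(P[:,2],P[:,0],1)
    r=P[:,0]-np.polyval(f,P[:,2]);P=P[abs(r)<3];f=np.polyfit(P[:,2],P[:,0],1)
    print(n,len(P),'tilt back deg',np.degrees(np.arctan(f[0])).round(2),'knob x',Q[:,0].min(),Q[:,0].max())
E
python3 lev.py
```

```text
[ 655.32167168 -279.47639464  332.31026703]
scene 204 tilt back deg 2.59 knob x 569.8909952422006 587.5051466453563
top 120 tilt back deg 1.74 knob x 564.5166020450495 584.9088359371824
```

{"op": "send_rows", "data": {"targets": [{"offset": [0,4,0],"spin": 0},{"offset": [0,8,0],"spin": 0},{"offset": [0,12,0],"spin": 0},{"offset": [0,16,0],"spin": 0},{"offset": [0,19,-1],"spin": 0},{"offset": [0,19,-4],"spin": 0},{"offset": [-2,19,-4],"spin": 0},{"offset": [-4,19,-4],"spin": 0}]}}

```text
time_s: 31.63
eef_pos: [614.5, -86.5, 290.2]
ee_rot: [-0.001, 1.0, 0.001, -0.002]
force: [1.4, -0.9, 0.3]
grip_width: -0.001
grip_force: 0.0
```

{"op": "send_rows", "data": {"targets": [{"offset": [0,0,0],"spin": 0},{"offset": [0,0,0],"spin": 0},{"offset": [0,0,0],"spin": 0}]}}

```text
time_s: 31.88
eef_pos: [615.9, -87.7, 293.0]
ee_rot: [0.0, 1.0, -0.0, 0.001]
force: [-0.2, 0.2, 0.2]
grip_width: -0.0
grip_force: 0.0
```

{"op": "send_rows", "data": {"targets": [{"offset": [-1,0,0],"spin": 0},{"offset": [-1.8,0,0],"spin": 0},{"offset": [-2.1,0,0],"spin": 0},{"offset": [-2.3,0,0],"spin": 0},{"offset": [-2.3,0,0],"spin": 0},{"offset": [-2.3,0,0],"spin": 0}]}}

```text
time_s: 32.38
eef_pos: [592.9, -87.7, 292.7]
ee_rot: [0.0, 1.0, -0.0, 0.0]
force: [2.8, 1.0, 1.5]
grip_width: -0.003
grip_force: 0.9
```

{"op": "send_rows", "data": {"targets": [{"offset": [1,0,0],"spin": 0},{"offset": [3,0,0],"spin": 0},{"offset": [5,0,1],"spin": 0},{"offset": [6,-3,4],"spin": 0},{"offset": [6,-7,4],"spin": 0},{"offset": [6,-11,4],"spin": 0},{"offset": [6,-15,4],"spin": 0},{"offset": [6,-19,4],"spin": 0}]}}

```text
time_s: 33.05
eef_pos: [652.1, -279.5, 332.2]
ee_rot: [-0.0, 1.0, -0.0, -0.0]
force: [1.6, -0.3, 0.2]
grip_width: -0.001
grip_force: 0.0
```

```bash
python3 lev.py; python3 -c "
from h import *
p,d=cap('scene');cv2.imwrite('pics/f.png',cv2.resize(p[100:340,90:410,::-1],(800,600),interpolation=3))
for n in ('scene','top'):
    p,d=cap(n);C=cloud(n,d)
    for x,y in ((475,-350),(378,-333)):
        m=(abs(C[...,2]-135)<8)&(abs(C[...,0]-x)<35)&(abs(C[...,1]-y)<75)&(p.max(2)<110);print(rect(C[m]))
"
```

```text
[ 652.14232682 -279.4738364   332.23532578]
scene 227 tilt back deg -0.01 knob x 566.4433158976469 582.4669249894596
top 84 tilt back deg 0.73 knob x 560.674317344717 579.6580105664319
(array([ 473.9, -376.1]), 44.0, 15.8, 81.96)
(array([ 376.2, -356.2]), 45.4, 18.5, 86.05)
(array([ 476., -354.]), 90.2, 15.2, 80.28)
(array([ 379.3, -331.4]), 97.7, 14.1, 79.8)
```

View pics/f.png

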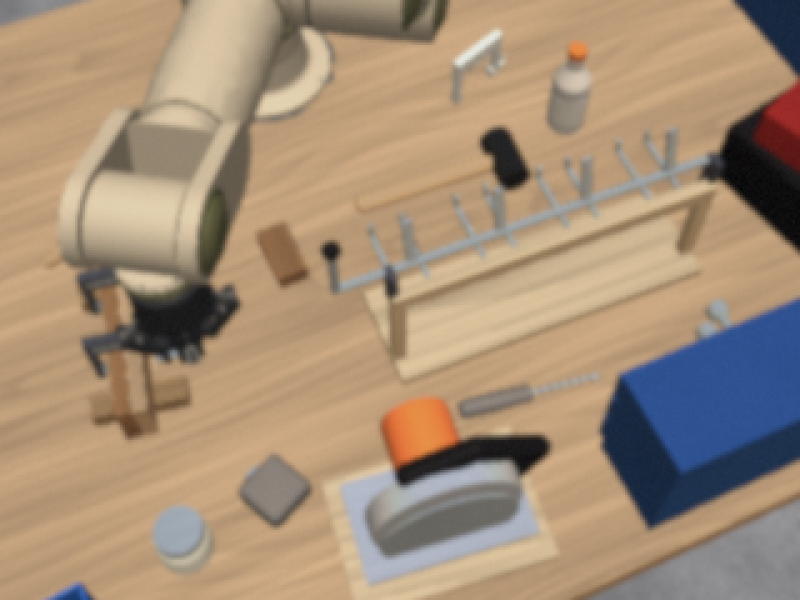

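The lever at (332,270) is upright to within 1°. Both clamps sit on the boards at (100,290) and (110,350), partly hidden by the arm but confirmed by the top camera. Handing in.

```bash
python3 -c "
from rig import ctrl
print(ctrl.finish_job())"
```

```text
the job is handed in; nothing more can be done
None
```

The job is handed in: I swung the lever fully back, set both clamps (only two were present) square across the boards about 85 mm apart, then set the lever upright to within about 1°; the lever's push into its rear stop peaked at about 57 N at the wrist through the shut fingertips.

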